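# Run a board shuttle into the test station and start the test

## Task

Send the circuit board into the test station: with a fingertip press the round lock button on the shuttle and keep it held down while you slide the shuttle steadily into the station until it meets its end stop, then let the button come back up so that the shuttle is locked there. After that press the square start key on the station's roof all the way down and let it go. Only press and push: do not slam the shuttle, touch the board, or disturb the loose things on the bench.

Things in the scene. Friction and masses are not known exactly. Their poses are not given: they have to be found in the camera images.
- station: Board test station fixed to the bench: dark base plate 300 x 112 x 6 mm with two guide rods; over its +x end a grey housing 120 x 112 mm, roof 64 mm high, mouth at x = +30 mm. Origin: centre of the plate's underside. Its +x is the direction in which the shuttle slides into the housing (roughly world +y, the robot's left); z up; +y is the side towards the robot.
- shuttle (a joint): Shuttle position along the station's +x, in m: 0 is drawn out, it starts locked at 0.002 to 0.035; 0.100 is the end stop (collars on the rods), 0.098 or more is home. Steel carriage: a handle block 62 x 92 mm, top 40 mm high, which stays outside, then a low nest plate with the board. Unlocked, it runs on ball bushes and about 1 N moves it (drag 15 N per m/s); over 0.35 m/s is slamming.
- lock_button (a joint): Lock button travel, in m: 0 is up (a cross pin under it stands between the pins of a rack, 6.5 mm pitch, and locks the shuttle; 0.5 mm of play), 0.006 fully down. The shuttle is free from 0.0035 down. The spring takes about 3.5 N to start moving and 5.3 N at the bottom, and lifts the button when let go; 0.002 or more counts as held down, below 0.001 as up.
- lock_top (a point): Centre of the top face of the lock button, a round black pad 27 mm across on the shuttle's handle block, 51 mm above the bench when up and 11 mm above the block; it moves with the shuttle and with the press. At the end stop it stands at station x = -15.5 mm, y = 0, 45 mm short of the housing.
- finger_stop (a point): Top centre of the upright finger stop on the shuttle, 60 mm above the bench: a steel plate 6 mm thick (along x) and 46 mm wide, just ahead of the lock button. Its near face is 18.5 mm from the button's centre in the station's +x, so the finger that presses the button may also push against it. The button's other three sides are open.
- test_board: Small blue circuit board, 50 x 70 x 16 mm, clipped in the nest on the shuttle (it cannot come out); its centre is 80 mm ahead of the lock button in the station's +x. Origin: centre of its underside, 34 mm above the bench. Not to be touched.
- start_key (a joint): Start key travel, in m: 0 is up, 0.004 fully down; 0.0025 or more counts as pressed, below 0.001 as let go. Its spring takes 1.5 N to start moving and 3.5 N at the bottom, where it is rigid, and lifts it when let go.
- key_top (a point): Centre of the top face of the start key, a grey square 22 x 22 mm in a black bezel on the housing's roof, 73 mm above the bench when up (5 mm above the bezel), at station x = +98 mm, y = 0.
- usb_stick: Loose white memory stick, 18 x 55 x 11 mm, lying on the bench just beyond the housing's closed +x end; origin at the centre of its underside. Bystander.
- plug: Loose small black connector, 20 x 34 x 12 mm, lying on the bench just beyond the housing's closed +x end; origin at the centre of its underside. Bystander.

How it is judged:
On the way, in this order (a step that is already met when the one before it is completed fails the run):
1. the lock button is held down while the shuttle slides into the station (value of joint lock_button above 0.002 m and value of joint shuttle between 0.05 and 0.095 m), for 0.1 s.
2. the shuttle is at its end stop, with the lock button still held down (value of joint shuttle above 0.098 m and value of joint lock_button above 0.002 m), for 0.05 s.
3. the lock button is up again with the shuttle at its end stop (value of joint shuttle above 0.098 m and value of joint lock_button below 0.001 m), for 0.2 s.
4. the start key is pressed down (all of step 3 and value of joint start_key above 0.0025 m), for 0.05 s.
At the end, for the whole second after the job is handed in: The shuttle stands at its end stop (0.098 m or more), locked with the lock button up (under 1 mm of travel), the start key has been pressed after that and is up again, everything is at rest and no loose thing has moved more than 20 mm (all of step 3 and value of joint start_key below 0.001 m and value of joint shuttle below 0.102 m and velocity of joint shuttle below 0.005 m/s and distance of each of usb_stick, plug from where it was at the start of the episode below 0.02 m); the robot touches nothing.
It fails at once if the shuttle is slammed (faster than 0.35 m/s) (velocity of joint shuttle above 0.35 m/s).
It fails at once if the start key is pressed before the shuttle is at its end stop (value of joint start_key above 0.002 m and value of joint shuttle below 0.097 m).
It fails at once if the circuit board in the shuttle is touched (contact force between any of the arm, the fingers and test_board above 1 N).
It fails at once if the memory stick or the connector is moved or lifted (distance of any of usb_stick, plug from where it was at the start of the episode above 0.02 m).
It also fails if it takes over 42 s, if anything falls off the work surface, if the arm or the gripper's body presses on something with over 40 N, if the wrist force passes 120 N, or if a joint passes its speed limit or range.

## Robot

A 6-joint arm with a two-finger parallel gripper is mounted at the origin on the work surface; the furniture and walls round the work are solid. World frame = base frame: x ahead of the robot, y to its left, z up, the work surface at z = 0. Lengths are in m, angles in rad, forces in N, time in s.
With the tool pointing down it reaches from about 0.375 to 0.9 m from the base axis. Payload 3.1 kg.
Tool frame: the origin (TCP) lies on the centre line of the jaws, within the pads' length; the fingertips stand 22 mm ahead of it and the grasp point (between the pads) lies 3 mm ahead of it; z points along the fingers, y is the line along which they close (so a half turn about z gives the same grasp; the last joint's range is limited). The gripper opens to 85 mm and grips with 20 to 120 N. Pads are 22 mm wide; open, the fingers measure 114 mm over their backs; the gripper's body (76 mm by 85 mm) begins 54 mm behind the grasp point. The pads swing forward as they close: fully open they stand 13 mm farther back than shut.
Start: joints at [1.03, 0.527, 1.433, -0, 1.181, -0.178], TCP at [0.221, 0.585, 0.253] pointing down, gripper open.
Joint ranges: [-3.08, 3.08], [-0.75, 2.2], [0.22, 2.44], [-1.43, 4.57], [0, 2.65], [-2.85, 2.85]. Speed limits (rad/s): [2.79, 2.79, 3.14, 3.14, 3.14, 3.14].

## Interface

Orientations are given as a unit quaternion [x, y, z, w].
In Python, from station import manip, order, snapshot gives the robot as it stands (manip), with the cameras as plain functions and the job (order).
- The arm moves only by the tool drive_effector, called after ">>>" as name(argument=value, ...) on one line, values as JSON. Schema: {"type":"object","properties":{"ticks":{"type":"array","items":{"type":"number"},"minItems":5,"maxItems":100},"grip_force":{"type":"number"},"only":{"type":"string"},"quiet":{"type":"boolean"},"lines":{"type":"string"}},"required":["ticks"],"additionalProperties":false}. ticks is one flat list of numbers that holds 1 to 20 rows one after another, with no inner brackets; each row has 5 numbers: dx, dy, dz in units of 25 mm, then a turn about the tool's z in units of 0.05 rad, then the opening from 0.0 (shut) to 1.0 (fully open); each row is the pose to reach, as a shift and turn from the pose commanded when the call began, along the tool's axes at that moment; what a row does not reach only later rows make up. A row lasts 1/10 s, in which the tool goes at most 0.05 m and 0.15 rad, less where a joint would pass 70% of its speed; a pose out of reach is approached as far as the arm can. The fingers move at their own pace and stop on an object; grip_force is the grip in N (left out, the last holds). Time passes only in rows, so rows that do not move let the fingers close. The tool returns the time, the measured TCP pose, the force, the opening and the grip force at its end. only (a regular expression) keeps the lines of the reply that match it, lines (a string "A,B") keeps lines A to B, and quiet returns only ok. Input that does not fit is refused with a message, and nothing moves.
- manip.sense(): the state, without advancing time (a new reading comes with each control period).
- snapshot(name): name is "scene" or "top"; returns a dict with "pixels" (480x640x3 uint8, red, green, blue), "range_z" (480x640 float32, m along the optical axis (not along the pixel's ray), 0 where there is no reading), "fov_y" (degrees; the focal length in pixels is half the picture's height over the tangent of half this angle, whatever the lens; pixels are square), "cx", "cy" (the principal point, pixels), "R" (3x3) and "t" (3): a world point X has camera coordinates R X + t. Camera axes: x right, y down, z forward; pixel columns grow to the right and rows downward; lengths in m; the calibration is good to about 2 mm. A picture is of the moment at which its call begins.
- order.sign_off(): hands the job in; it is judged then, once.
The state is a dict: "t": time; "q": joint angles; "qd": joint speeds; "tau": joint torques, N m; "tcp_pos": TCP position; "tool_rot": TCP orientation; "force": force on the tool from outside, world axes, zero at the start; "ft_torque": the same for the moment, N m; "finger_gap": opening from 0.0 (shut) to 1.0 (fully open); "gripper_force": force on a finger pad.
Only numpy, scipy, OpenCV 4.12 (cv2) and the standard library are available. Lean on these libraries where they do the work, as an engineer would, in place of code of your own. Each camera call takes 0.05 s, during which the arm holds its last target. There are 200 camera calls.

## Working session

There is one attempt and no reset: what is moved stays moved. The work goes in short steps, Python scripts to look and compute and a tool call to move; the robot and the scene stay as the last step left them, time stands still between calls to the robot, and variables do not carry over. Pictures are saved under pics/ and viewed, at most 10 in all, crops included, and the job is handed in when it is done.

```bash
ls; mkdir -p pics
```

Run:
```python
from station import manip, order, snapshot
import cv2,numpy as np
s=manip.sense();print({k:np.round(v,4) for k,v in s.items()})
for n in("scene","top"):
    d=snapshot(n);cv2.imwrite(f"pics/{n}0.png",d["pixels"][...,::-1]);np.savez(f"{n}0.npz",**d)
    print(n,d["fov_y"],d["cx"],d["cy"],d["R"],d["t"])
```

```text
pics
station.py
{'t': np.float64(0.0), 'q': array([ 1.0305,  0.5285,  1.4339, -0.    ,  1.1814, -0.1785]), 'qd': array([ 0.0002,  0.0017, -0.0038, -0.0002, -0.0009, -0.0009]), 'tau': array([ 4.00000e-04, -4.42348e+01, -1.78028e+01, -3.00000e-04,
        8.40000e-03, -0.00000e+00]), 'tcp_pos': array([0.2209, 0.584 , 0.2523]), 'tool_rot': array([ 1.799e-01,  9.837e-01, -1.000e-03, -4.000e-04]), 'force': array([0.0208, 0.1282, 0.6285]), 'ft_torque': array([-0.0145, -0.0329,  0.0064]), 'gripper_force': np.float64(0.0), 'finger_gap': np.float64(1.0025)}
scene 56.45066335174289 319.3982636287285 240.21172823255253 [[ 0.46389881 -0.88582982  0.01016956]
 [-0.64783559 -0.34704914 -0.67813416]
 [ 0.6042408   0.30799743 -0.73486777]] [-0.07886071  0.39928674  0.58229437]
top 47.027503128304865 313.7191766310805 248.4788637376423 [[-0.01575556 -0.99959766  0.02358581]
 [-0.98121569  0.01092126 -0.19260448]
 [ 0.1922694  -0.02617736 -0.98099298]] [0.14664891 0.4563532  0.84980892]
```

View pics/scene0.png

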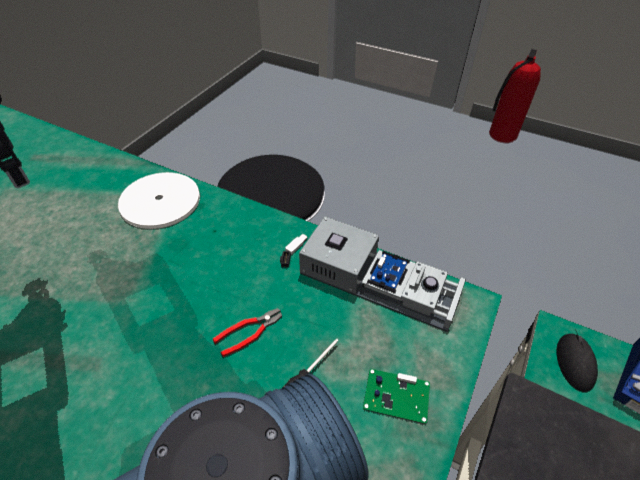

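View pics/top0.png

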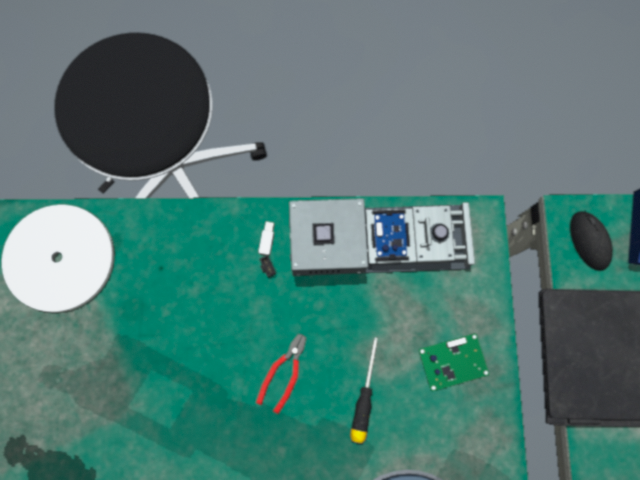

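The scene picture shows the key at (336,241) and the button at (431,283). The top picture shows the key at (323,233), the button at (440,232), the housing at 290–366 × 200–272, the stick at (267,238) and the plug at (268,267).

Create h.py:
```python
import numpy as np,cv2
def ray(d,u,v,z):
    f=240/np.tan(np.radians(d["fov_y"])/2);R=d["R"];c=-R.T@d["t"]
    r=R.T@np.array([(u-d["cx"])/f,(v-d["cy"])/f,1.]);return c+r*(z-c[2])/r[2]
def blobs(d,u,v,w,cond):
    p=d["pixels"][v-w:v+w,u-w:u+w].astype(int);m=cond(p).astype(np.uint8)
    n,l,st,ce=cv2.connectedComponentsWithStats(m)
    return [(st[i][4],st[i][2:4],ce[i]+[u-w,v-w]) for i in range(1,n) if st[i][4]>15]
```

Run:
```python
from h import *
dark=lambda p:p.max(2)<70
for n,b,k in(("scene",(431,283),(336,241)),("top",(440,232),(323,233))):
    d=dict(np.load(n+"0.npz"))
    for nm,c,z in(("btn",b,.051),("key",k,.068)):
        for B in blobs(d,*c,16,dark): print(n,nm,B,ray(d,*B[2],z).round(4))
    im=np.hstack([cv2.resize(d["pixels"][c[1]-20:c[1]+20,c[0]-20:c[0]+20],(400,400),interpolation=0) for c in(b,k)])
    cv2.imwrite(f"pics/c_{n}.png",im[...,::-1])
    for c,z in((b,.051),(k,.073)):
        f=240/np.tan(np.radians(d["fov_y"])/2);R=d["R"];rz=d["range_z"][c[1],c[0]]
        print("depth pt",R.T@(np.array([(c[0]-d["cx"])/f*rz,(c[1]-d["cy"])/f*rz,rz])-d["t"]))
a=np.vstack([cv2.imread(f"pics/c_{n}.png")[:, :] for n in("scene","top")]);cv2.imwrite("pics/crops.png",cv2.resize(a,(600,600)))
```

```text
scene btn (np.int32(96), array([15, 14], dtype=int32), array([429.66666667, 285.84375   ])) [ 0.4713 -0.0668  0.051 ]
scene key (np.int32(126), array([22, 17], dtype=int32), array([335.54761905, 243.14285714])) [0.4705 0.1233 0.068 ]
depth pt [ 0.47961361 -0.06688597  0.04985651]
depth pt [0.47130484 0.12296479 0.07341255]
top btn (np.int32(52), array([15, 14], dtype=int32), array([437.46153846, 236.17307692])) [ 0.4747 -0.0599  0.051 ]
top key (np.int32(103), array([19, 20], dtype=int32), array([322.78640777, 236.87378641])) [0.4718 0.1266 0.068 ]
depth pt [ 0.48131213 -0.06412682  0.05220277]
depth pt [0.47658046 0.12639912 0.07464144]
```

View pics/crops.png

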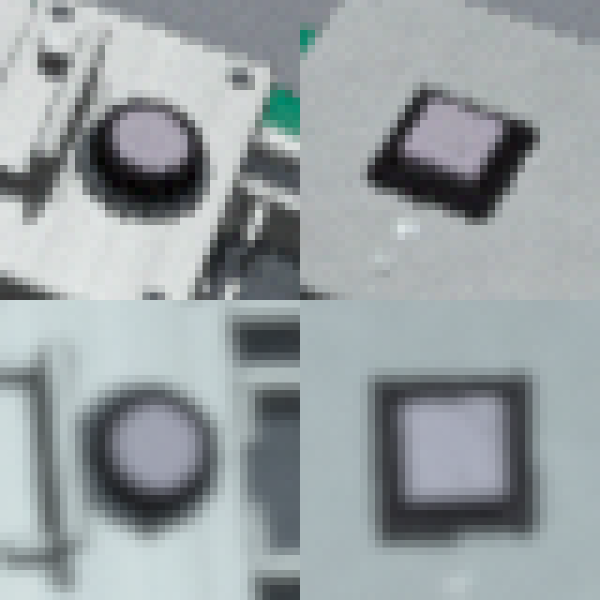

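The crops show both lit lilac top faces: button ≈ (430.8,280.6) scene and (440.2,231.1) top; key ≈ (335.9,238.6) and (322.9,232.2). I'll segment those.

Run:
```python
from h import *
lil=lambda p:(p[...,2]-p[...,1]>8)&(p.min(2)>110)
P={}
for n,b,k in(("scene",(431,281),(336,239)),("top",(440,231),(323,232))):
    d=dict(np.load(n+"0.npz"))
    for nm,c,z in(("btn",b,.051),("key",k,.073)):
        for B in blobs(d,*c,10,lil):
            print(n,nm,B,ray(d,*B[2],z).round(4))
            if B[0]>40:P[n,nm]=ray(d,*B[2],z)
            if B[0]>40:P[n,nm,'r']=(ray(d,*B[2],0),ray(d,*B[2],.2))
for nm in("btn","key"):
    A=0;y=0
    for n in("scene","top"):
        a,b=P[n,nm,'r'];u=(b-a)/np.linalg.norm(b-a);M=np.eye(3)-np.outer(u,u);A=A+M;y=y+M@a
    print(nm,"tri",np.linalg.solve(A,y).round(4))
b=(P["scene","btn"]+P["top","btn"])/2;k=(P["scene","key"]+P["top","key"])/2
v=k-b;D=np.hypot(*v[:2]);print("dist",D,"shuttle",.1-(D-.1135),"angle",np.degrees(np.arctan2(v[1],v[0])),b,k)
d=dict(np.load("top0.npz"))
for n,p in(("stick",(267,238)),("plug",(268,267)),("hTL",(290,201)),("hTR",(364,200)),("hBL",(291,271)),("hBR",(366,269))):print(n,ray(d,*p,.064 if n[0]=="h" else .01).round(3))
```

```text
scene btn (np.int32(63), array([10,  8], dtype=int32), array([430.52380952, 281.19047619])) [ 0.4822 -0.0649  0.051 ]
scene key (np.int32(84), array([13, 10], dtype=int32), array([335.97619048, 238.88095238])) [0.4766 0.1256 0.073 ]
top btn (np.int32(102), array([12, 11], dtype=int32), array([440.5       , 230.97058824])) [ 0.4833 -0.0654  0.051 ]
top key (np.int32(175), array([15, 14], dtype=int32), array([322.90285714, 232.32571429])) [0.478  0.1265 0.073 ]
btn tri [ 0.4832 -0.0652  0.0502]
key tri [0.4785 0.1264 0.0708]
dist 0.19123182934516195 shuttle 0.022268170654838063 angle 91.63612177196728 [ 0.4827661  -0.06512905  0.051     ] [0.47730608 0.12602481 0.073     ]
stick [0.484 0.218 0.01 ]
plug [0.434 0.216 0.01 ]
hTL [0.532 0.178 0.064]
hTR [0.533 0.059 0.064]
hBL [0.419 0.177 0.064]
hBR [0.42  0.059 0.064]
```

Add to h.py:
```python
from scipy.spatial.transform import Rotation as Ro
B=np.array([.4828,-.0651,.051]);K=np.array([.4773,.1260,.073]);U=np.array([-.0286,.9996,0])
def delta(target,s,yaw=np.radians(91.6)):
    R=Ro.from_quat(s["tool_rot"]).as_matrix();a=np.arctan2(R[1,0],R[0,0])
    print("d tool",(R.T@(np.array(target)-s["tcp_pos"])).round(4),"turn",round(a-yaw,4),"force",s["force"].round(2),"tcp",s["tcp_pos"].round(4))
```

Run:
```python
from h import *
from station import manip, order, snapshot
t=B+.003*U;t[2]=.13;delta(t,manip.sense())
```

```text
d tool [-0.4736 -0.5113  0.1233] turn 1.181 force [ 0.35  0.49 -1.41] tcp [0.2209 0.584  0.2524]
```

Units first: shifts go in units of 25 mm and turns go in units of 0.05 rad. So -0.511 m is -20.44, -0.475 m is -19, 1.181 rad is 23.62.

>>> drive_effector(ticks=[-1.6,-1.6,0,2,0,-3.2,-3.4,0,4,0,-4.8,-5.2,0,6,0,-6.4,-6.8,0,8,0,-8,-8.6,0,10,0,-9.6,-10.4,0,12,0,-11.2,-12,0,14,0,-12.8,-13.8,0,16,0,-14.4,-15.6,0,18,0,-16,-17.2,0,20,0,-17.6,-19,0,22,0,-18.96,-20.44,0.8,23.62,0,-18.96,-20.44,2,23.62,0,-18.96,-20.44,2,23.62,0,-18.96,-20.44,3.2,23.62,0,-18.96,-20.44,4,23.62,0,-18.96,-20.44,4,23.62,0,-18.96,-20.44,4,23.62,0,-18.96,-20.44,4,23.62,0], grip_force=20)

```text
t: 2.0
tcp_pos: [0.4843, -0.061, 0.1543]
tool_rot: [0.697, 0.717, 0.0, 0.001]
force: [0.6, 0.1, 0.1]
finger_gap: 0.001
gripper_force: 0.0
```

Run:
```python
from h import *
from station import manip, order, snapshot
s=manip.sense();t=B+.003*U;t[2]=.073;delta(t,s);print(s["finger_gap"],s["force"])
```

```text
d tool [-0.001  -0.0017  0.0813] turn 0.0008 force [0.61 0.07 0.12] tcp [ 0.4843 -0.061   0.1543]
0.0008301268533960234 [0.60763843 0.07350999 0.12304601]
```

To row units: 0.075 m is 3, 0.07 m is 2.8.

>>> drive_effector(ticks=[-0.04,-0.068,1.2,0,0,-0.04,-0.068,2.2,0,0,-0.04,-0.068,2.8,0,0,-0.04,-0.068,3,0,0,-0.04,-0.068,3,0,0,-0.04,-0.068,3,0,0])

```text
t: 2.6
tcp_pos: [0.4828, -0.0623, 0.0794]
tool_rot: [0.697, 0.717, 0.0, 0.001]
force: [0.6, -0.1, 0.4]
finger_gap: -0.001
gripper_force: 0.0
```

Run:
```python
from h import *
from station import manip, order, snapshot
t=B+.003*U;t[2]=.073;delta(t,manip.sense())
ims=[]
for n,(u,v) in(("scene",(431,275)),("top",(440,231))):
    d=snapshot(n);ims.append(cv2.resize(d["pixels"][v-35:v+35,u-35:u+35],(400,400),interpolation=2))
cv2.imwrite("pics/near.png",np.hstack(ims)[...,::-1])
```

```text
d tool [ 0.0002 -0.0001  0.0064] turn 0.0006 force [ 0.64 -0.15  0.36] tcp [ 0.4828 -0.0623  0.0794]
```

View pics/near.png

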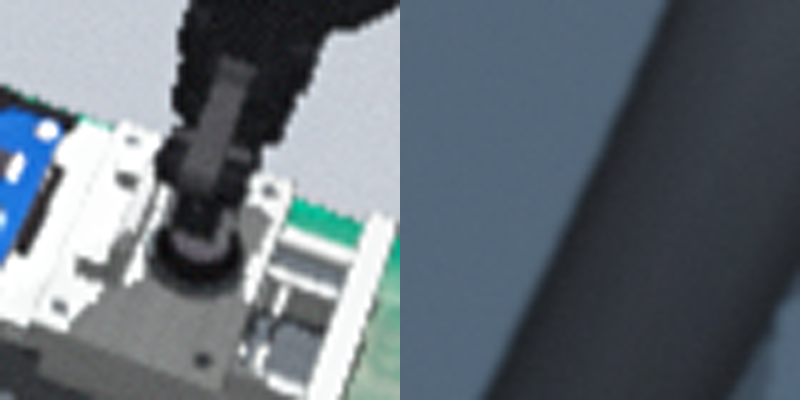

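The scene crop shows the shut fingertips right over the button, at crop pixel (195,235), which is about (430,281) in the full picture. The top view is blocked by the arm. Now I press.

To row units: 0.0115 m is 0.46, 0.01 m is 0.4.

>>> drive_effector(ticks=[0,0,0.16,0,0,0,0,0.28,0,0,0,0,0.4,0,0,0,0,0.46,0,0,0,0,0.46,0,0,0,0,0.46,0,0])

```text
t: 3.3
tcp_pos: [0.4824, -0.0624, 0.0671]
tool_rot: [0.697, 0.717, 0.0, 0.001]
force: [0.6, -0.5, 5.0]
finger_gap: -0.002
gripper_force: 2.6
```

To row units: 0.07 m is 2.8, 0.05 m is 2.

>>> drive_effector(ticks=[0.08,0,0.012,0,0,0.2,0,0.012,0,0,0.36,0,0.012,0,0,0.52,0,0.012,0,0,0.68,0,0.012,0,0,0.84,0,0.012,0,0,1,0,0.012,0,0,1.2,0,0.012,0,0,1.4,0,0.012,0,0,1.6,0,0.012,0,0,1.8,0,0.012,0,0,2,0,0.012,0,0,2.2,0,0.012,0,0,2.4,0,0.012,0,0,2.56,0,0.012,0,0,2.72,0,0.012,0,0,2.8,0,0.012,0,0,2.8,0,0.012,0,0])

```text
t: 5.1
tcp_pos: [0.4806, 0.0079, 0.067]
tool_rot: [0.697, 0.717, 0.0, 0.001]
force: [-0.3, 0.7, 6.6]
finger_gap: 0.001
gripper_force: 3.8
```

Run:
```python
from h import *
from station import manip, order, snapshot
lil=lambda p:(p[...,2]-p[...,1]>8)&(p.min(2)>110)
d=snapshot("scene");u,v=400,265
cv2.imwrite("pics/slid.png",cv2.resize(d["pixels"][v-60:v+60,u-80:u+80],(800,600),interpolation=2)[...,::-1])
```

```text
(no output)
```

View pics/slid.png

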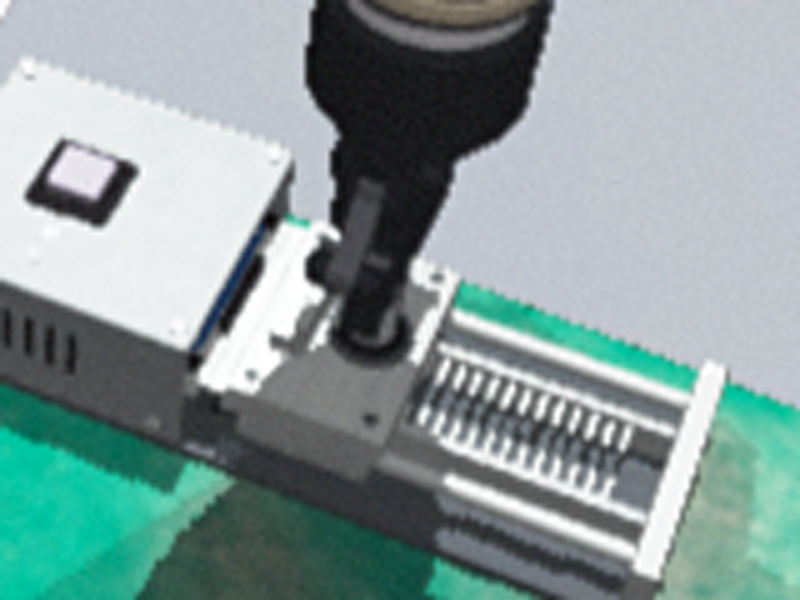

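The shuttle has slid with the finger: its handle block is at crop (320,370) and the board's edge is entering the mouth at (235,285). I'll go on slowly to the stop.

>>> drive_effector(ticks=[0.08,0,0,0,0,0.16,0,0,0,0,0.24,0,0,0,0,0.32,0,0,0,0,0.4,0,0,0,0,0.4,0,0,0,0])

```text
t: 5.75
tcp_pos: [0.4805, 0.0171, 0.067]
tool_rot: [0.697, 0.717, 0.0, 0.001]
force: [-1.1, -3.3, 6.6]
finger_gap: -0.001
gripper_force: 3.6
```

>>> drive_effector(ticks=[0.04,0,0,0,0,0.08,0,0,0,0,0.12,0,0,0,0,0.16,0,0,0,0,0.16,0,0,0,0])

```text
t: 6.25
tcp_pos: [0.4807, 0.0207, 0.067]
tool_rot: [0.697, 0.717, 0.0, 0.001]
force: [0.3, -5.3, 6.5]
finger_gap: -0.001
gripper_force: 3.4
```

>>> drive_effector(ticks=[0.04,0,0,0,0,0.08,0,0,0,0,0.08,0,0,0,0])

```text
t: 6.55
tcp_pos: [0.4808, 0.0209, 0.067]
tool_rot: [0.696, 0.718, -0.001, 0.002]
force: [-1.6, -14.5, 5.4]
finger_gap: -0.003
gripper_force: 8.1
```

>>> drive_effector(ticks=[0.04,0,0,0,0,0.08,0,0,0,0,0.08,0,0,0,0,0.08,0,0,0,0])

```text
t: 6.95
tcp_pos: [0.4808, 0.021, 0.067]
tool_rot: [0.696, 0.718, -0.002, 0.003]
force: [-3.8, -23.4, 5.6]
finger_gap: 0.001
gripper_force: 12.8
```

Firm on the end stop at 23 N. I'll ease the push, then lift.

>>> drive_effector(ticks=[-0.04,0,0,0,0,-0.12,0,0,0,0,-0.12,0,-0.12,0,0,-0.12,0,-0.24,0,0,-0.12,0,-0.4,0,0,-0.2,0,-0.8,0,0,-0.2,0,-2,0,0,-0.2,0,-3.2,0,0,-0.2,0,-3.2,0,0])

```text
t: 7.85
tcp_pos: [0.4815, 0.0207, 0.1495]
tool_rot: [0.697, 0.717, 0.002, 0.003]
force: [0.4, 0.0, -0.7]
finger_gap: 0.002
gripper_force: 0.0
```

Run:
```python
from h import *
from station import manip, order, snapshot
t=K.copy();t[2]=.1;s=manip.sense();delta(t,s)
lil=lambda p:(p[...,2]-p[...,1]>8)&(p.min(2)>110)
d=snapshot("scene")
f=240/np.tan(np.radians(d["fov_y"])/2)
e=B+.0777*U;c=d["R"]@e+d["t"];u,v=int(c[0]/c[2]*f+d["cx"]),int(c[1]/c[2]*f+d["cy"]);print(u,v)
for b in blobs(d,u,v,12,lil):
    p=ray(d,*b[2],.051);print(b,p,"shuttle",.0223+(p-[.4822,-.0649,.051])@U)
for b in blobs(d,336,239,10,lil):print(b,ray(d,*b[2],.073))
cv2.imwrite("pics/home.png",cv2.resize(d["pixels"][205:325,320:480],(800,600),interpolation=2)[...,::-1])
```

```text
d tool [ 0.1055 -0.0015  0.0494] turn 0.0002 force [ 0.41  0.01 -0.73] tcp [0.4815 0.0207 0.1495]
390 266
(np.int32(99), array([13, 11], dtype=int32), array([335.8989899, 238.8989899])) [0.47646292 0.12570073 0.073     ]
```

View pics/home.png

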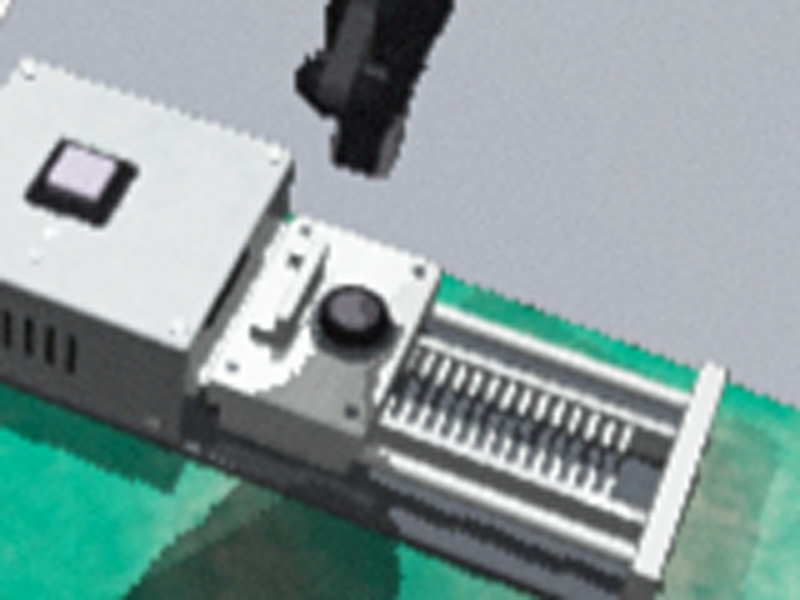

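The button top is at about (391,267) in the full picture, against (390,266) predicted for home with the button up. The shuttle is at its stop and locked. Next is the key.

>>> drive_effector(ticks=[1.2,0,0,0,0,2.4,-0.04,0,0,0,3.6,-0.06,0,0,0,4.22,-0.06,0,0,0,4.22,-0.06,0.8,0,0,4.22,-0.06,1.6,0,0,4.22,-0.06,1.96,0,0,4.22,-0.06,1.96,0,0,4.22,-0.06,1.96,0,0])

```text
t: 8.8
tcp_pos: [0.475, 0.1261, 0.0973]
tool_rot: [0.697, 0.717, -0.0, -0.0]
force: [-0.1, -0.2, 0.5]
finger_gap: -0.001
gripper_force: 0.0
```

Run:
```python
from h import *
from station import manip, order, snapshot
t=K.copy();t[2]=.095;delta(t,manip.sense())
```

```text
d tool [-0.0001  0.0023  0.0023] turn -0.0002 force [-0.09 -0.23  0.5 ] tcp [0.475  0.1261 0.0973]
```

To row units: 0.007 m is 0.28, 0.006 m is 0.24.

>>> drive_effector(ticks=[0,0.08,0.08,0,0,0,0.08,0.16,0,0,0,0.08,0.24,0,0,0,0.08,0.28,0,0,0,0.08,0.28,0,0,0,0.08,0.28,0,0])

```text
t: 9.4
tcp_pos: [0.4782, 0.1261, 0.0911]
tool_rot: [0.697, 0.717, 0.001, 0.001]
force: [2.3, -0.5, 4.3]
finger_gap: -0.001
gripper_force: 2.4
```

Force is above 3.5 N, so it's near the bottom. I'll push slightly further to confirm it's rigid, then release and retreat.

To row units: 0.002 m is 0.08, 0.001 m is 0.04.

>>> drive_effector(ticks=[0,0,0.04,0,0,0,0,0.08,0,0,0,0,0.08,0,0])

```text
t: 9.7
tcp_pos: [0.4783, 0.1261, 0.0908]
tool_rot: [0.697, 0.717, 0.001, 0.001]
force: [-1.9, -1.2, 20.4]
finger_gap: -0.004
gripper_force: 10.2
```

>>> drive_effector(ticks=[0,0,-0.08,0,0,0,0,-0.24,0,0,0,0,-0.8,0,0,0,0,-2.4,0,0,0,0,-4,0,0,0,0,-5.2,0,0,0,0,-5.2,0,0,0,0,-5.2,0,0])

```text
t: 10.5
tcp_pos: [0.4763, 0.1263, 0.2184]
tool_rot: [0.697, 0.717, -0.0, -0.0]
force: [-0.9, 0.5, 0.7]
finger_gap: -0.003
gripper_force: 0.0
```

Run:
```python
from h import *
from station import manip, order, snapshot
d=snapshot("scene")
cv2.imwrite("pics/end.png",cv2.resize(d["pixels"][205:325,270:430],(800,600),interpolation=2)[...,::-1])
```

```text
(no output)
```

View pics/end.png

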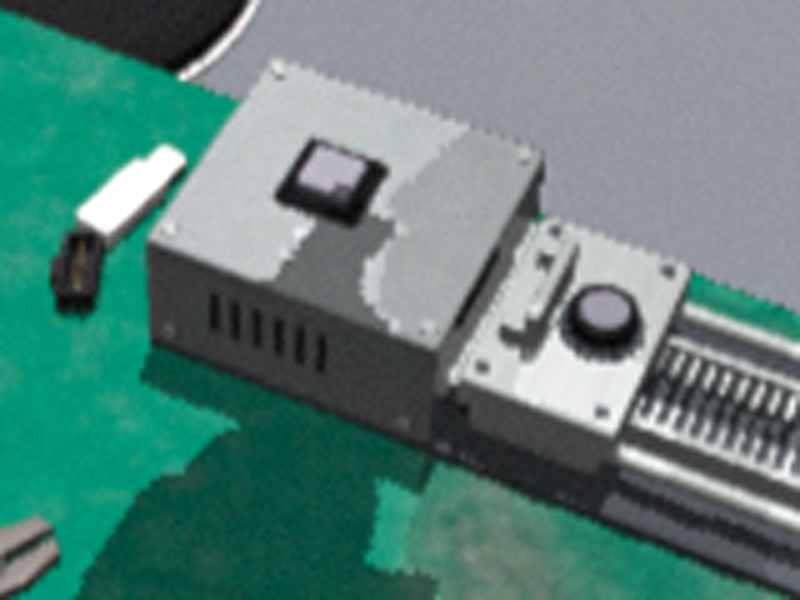

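The key at (335,170), the button at (605,312) and the shuttle all stand as they should, the button and key are up, and the stick (130,195) and plug (78,268) are undisturbed.

```bash
python3 -c "
from station import manip, order, snapshot
print(order.sign_off())"
```

```text
the job is handed in; nothing more can be done
None
```

The job is handed in with no verdict printed: the shuttle was pushed home to its end stop and locked with the button up, the start key was pressed to the bottom and released, and the last picture shows the memory stick and connector undisturbed.

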